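# Seat the tall glass block in the engraver's nest

### The job

On the engraver's white stage three glass blocks stand in black holders that still stand proud of their metal nests. With the fingertips on top of the tallest block, gently press it straight down until its holder is fully home, flush with its nest's rim, then withdraw well clear. Do not grip or lift any block, and leave the other two blocks, their holders, the hex key and the bottle alone.

Things in the scene. Friction and masses are not known exactly. Their poses are not given: they have to be found in the camera images.
- stage: White fixed plate, 300 x 420 mm with notched corners, on low feet; origin on the bench under its centre; its top is 30 mm above the origin; z up, long side along its y
- tall_block: The block to press: square prism 40 x 40 mm, 80 mm tall, clear glass with a white engraved pattern inside; loose, it stands in the 10 mm deep pocket of its own nest's holder. Origin: centre of its underside, z up along its height. About 0.22 to 0.42 kg
- tall_top (a point): Centre of the flat 40 x 40 mm top face of the tall block; z up, x and y along its sides. 146 mm above the bench at the start, about 134 mm when home; nothing near it is as tall (cube top 106 mm, round top 121 mm, bottle top 115 mm)
- tall_nest: The tall block's nest: fixed square aluminium frame, 76 x 76 mm outside, 60 mm inside, 34 mm high, standing on the stage (all three nests are alike); origin: centre of its underside, z up
- tall_seat (a point): Centre of the pocket floor of the tall block's holder, where the block stands; z up. The holder is a black tray 58 x 58 mm with a 43 x 43 mm pocket 10 mm deep; its rim stands 12 mm above the nest's rim at the start and is flush with it when home
- tall_holder (a joint): How far the tall block's holder has been pushed down, in m: 0 up (start), 0.012 fully home against a hard stop. It has no spring: stiff friction holds it where it is left; it takes about 4 to 8 N on the block to move it and it does not come back; glass and stop are rigid, and pushing on past home over 40 N would chip the block
- cube_block: Leave alone: cube 40 x 40 mm, 40 mm tall, clear glass with a white engraved pattern inside; loose, it stands in the 10 mm deep pocket of its own nest's holder. Origin: centre of its underside, z up along its height
- cube_holder (a joint): The same for the cube's holder; must stay up (0)
- round_block: Leave alone: upright cylinder 40 mm across, 55 mm tall, clear glass with a white engraved pattern inside; loose, it stands in the 10 mm deep pocket of its own nest's holder. Origin: centre of its underside, z up along its height
- round_holder (a joint): The same for the round block's holder; must stay up (0)
- hex_key: Leave alone: loose dark steel L-shaped key, 7 mm thick, 97 x 32 mm, lying on the stage in front of the nests; origin: middle of its long leg at the underside, long leg along its x
- cleaner: Leave alone: loose small bottle, 34 mm across, 85 mm tall, standing on the stage behind the nests; origin: centre of its underside

How it is judged:
By the outcome, as a careful person would: the job done as asked, in the order asked, and still so for the second after the job is handed in, with the robot touching nothing.
It also fails if it takes over 32 s, if anything falls off the work surface, if the arm or the gripper's body presses on something with over 40 N, if the wrist force passes 120 N, or if a joint passes its speed limit or range.

### The arm

A 6-joint arm with a two-finger parallel gripper is mounted at the origin on the work surface. World frame = base frame: x ahead of the robot, y to its left, z up, the work surface at z = 0. Lengths are in m, angles in rad, forces in N, time in s.
With the tool pointing down it reaches from about 0.375 to 0.9 m from the base axis. Payload 3.1 kg.
Tool frame: the origin (TCP) lies on the mounting face of the last link; the fingertips stand 182 mm ahead of it and the grasp point (between the pads) lies 164 mm ahead of it; z points along the fingers, y is the direction in which the jaws open and shut (so a half turn about z gives the same grasp; the last joint's range is limited). The gripper opens to 87 mm and grips with 3 to 60 N. Pads are 19 mm wide; open, the fingers measure 117 mm over their backs; the gripper's body (75 mm by 190 mm) begins 51 mm behind the grasp point.
Start: joints at [-1.437, 0.527, 1.433, -0, 1.181, -0.178], TCP at [0.192, -0.595, 0.405] pointing down, gripper open.
Joint ranges: [-3.08, 3.08], [-0.75, 2.2], [0.22, 2.44], [-1.43, 4.57], [0, 2.65], [-2.85, 2.85]. Speed limits (rad/s): [2.79, 2.79, 3.14, 3.14, 3.14, 3.14].

### API

Orientations are given as a unit quaternion [x, y, z, w].
In Python, from rig import robot, camera, camera_model gives the robot as it stands.
- The arm moves only by the tool drive_tool, never from a script. Its argument "plan" is a list that holds one entry, the list of rows, each a list of 6 numbers: the shift along the world's x, y, z in units of 2.5 cm (1.0 is 2.5 cm), then the turn, a rotation vector about the world's x, y, z in units of 6 degrees (1.0 is 6 degrees). A call has 1 to 8 rows; each row shifts and turns the commanded pose from where the row before left it; what a row does not reach is not made up. A row lasts 1/8 s, in which the tool goes at most 62.5 mm and 10.7 degrees, less where a joint would pass 70% of its speed; a pose out of reach is approached as far as the arm can. A call with a number of a shift or a turn outside -1 to 1 is refused whole. A call with a gripper value outside its range is refused whole. "grip" is the closure, from 0 (fully open) to 1 (shut), set as the call begins (left out, the last holds). The fingers move at their own pace and stop on an object; "force" is the grip in N (left out, the last holds). Time passes only in rows, so rows that do not move let the fingers close. It gives the time, the measured TCP pose, the force and the opening at its end, in the units of the state.
- robot.get_obs(): the state, without advancing time (a new reading comes with each control period).
- camera(name): name is "side" or "top"; returns the picture (480x640x3 uint8, red, green, blue); there is no depth.
- camera_model(name): a dict with "K" (3x3 intrinsics, pixels), "k1" (the pictures are not rectified: a ray, as slopes to the right and down, at radius r is drawn at 1 + k1 r^2 times it, then the intrinsics apply), "world_to_cam" (4x4, takes a point from world to camera coordinates). Camera axes: x right, y up, looking along -z (the intrinsics and any distortion apply to the point x, -y, -z); pixel columns grow to the right and rows downward; lengths in m; the calibration is good to about 2 mm. A picture is of the moment at which its call begins. camera_model takes no time and is no camera call.
- robot.hand_in(): hands the job in, once; it reports no verdict.
The state is a dict: "time": time; "q": joint angles; "joint_velocities": joint speeds; "joint_torque": joint torques, N m; "position": TCP position; "tool_rot": TCP orientation; "ft_force": force on the tool from outside, world axes, zero at the start; "moment": the same for the moment, N m; "grip_width": finger opening in m.
Only numpy, scipy, OpenCV 4.12 (cv2) and the standard library are available. Lean on these libraries where they do the work, as an engineer would, in place of code of your own. Each camera call takes 0.05 s, during which the arm holds its last target.

## Working session

There is one attempt and no reset: what is moved stays moved. The work goes in short steps, Python scripts to look and compute and a tool call to move; the robot and the scene stay as the last step left them, time stands still between calls to the robot, and variables do not carry over. Pictures are saved under pics/ and viewed, and the job is handed in when it is done.

Besides the shell and the picture viewer there is one more tool, called after "Request:" as name(argument=value, ...), one argument or row to a line, values as JSON. drive_tool: Moves the arm, as the interface text tells. Shifts and turns lie within -1 to 1; 1 stands for 2.5 cm of shift or 6 degrees of turn. Its arguments: {"type":"object","properties":{"plan":{"type":"array","items":{"type":"array","items":{"type":"array","items":{"type":"number","minimum":-1,"maximum":1}}}},"grip":{"type":"number"},"force":{"type":"number"}},"required":["plan"]}

```bash
mkdir -p pics; python3 - <<'E'
from rig import robot, camera, camera_model
import cv2,numpy as np
np.set_printoptions(precision=4,suppress=True)
for n in("side","top"):
    cv2.imwrite(f"pics/{n}0.png",camera(n)[:,:,::-1]); m=camera_model(n); print(n,m["K"],m["k1"],m["world_to_cam"])
print(robot.get_obs())
E
```

```text
side [[449.4      0.     323.7127]
 [  0.     449.4    229.4638]
 [  0.       0.       1.    ]] -0.037873104033762144 [[-0.9994 -0.0346 -0.0016  0.5399]
 [ 0.02   -0.6136  0.7894 -0.1043]
 [-0.0283  0.7889  0.6139 -0.7883]
 [ 0.      0.      0.      1.    ]]
top [[528.8478   0.     322.9157]
 [  0.     528.8478 240.2744]
 [  0.       0.       1.    ]] 0.03667064589556691 [[ 0.0114 -0.9997  0.0194  0.0295]
 [ 0.9833  0.0147  0.1811 -0.5812]
 [-0.1814  0.017   0.9833 -0.6925]
 [ 0.      0.      0.      1.    ]]
{'time': 0.1, 'q': array([-1.4365,  0.5284,  1.4338, -0.    ,  1.1814, -0.1785]), 'joint_velocities': array([-0.0004, -0.0042, -0.0038,  0.0001,  0.0004,  0.0004]), 'joint_torque': array([ -0.    , -44.0986, -17.7151,   0.0634,   0.0534,  -0.0001]), 'position': array([ 0.1923, -0.5943,  0.4038]), 'tool_rot': array([ 0.9878,  0.1557,  0.    , -0.001 ]), 'ft_force': array([ 0.0725, -0.0517,  0.1229]), 'moment': array([ 0.062 , -0.0223, -0.0079]), 'grip_width': 0.08703090826954475}
```

View pics/side0.png

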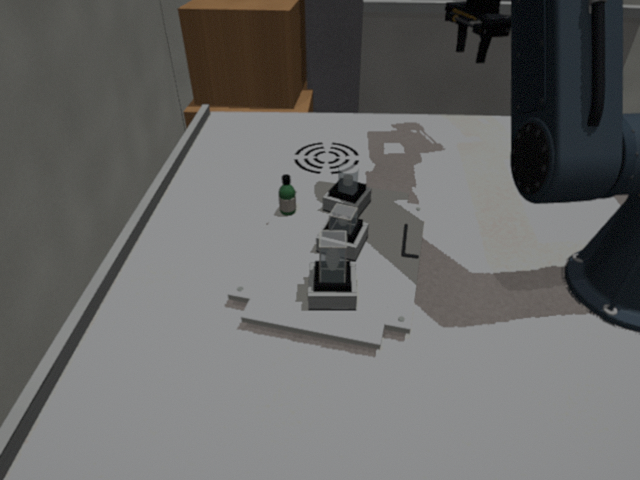

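View pics/top0.png

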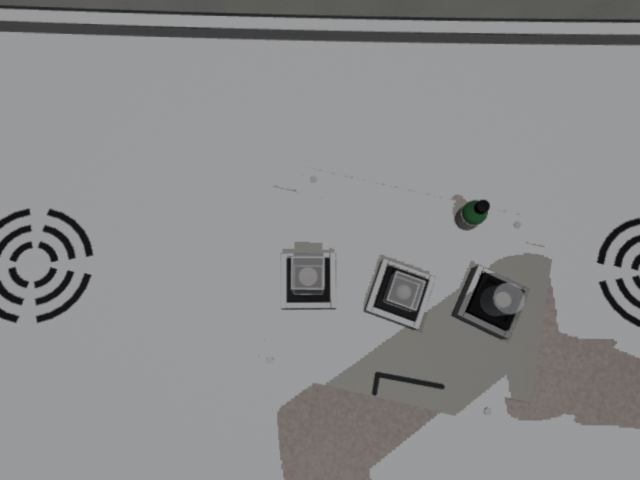

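```bash
python3 - <<'E'
import cv2,numpy as np
a=cv2.imread("pics/top0.png")[225:345,260:420];b=cv2.imread("pics/side0.png")[190:320,270:400]
cv2.imwrite("pics/z1.png",cv2.resize(a,None,fx=5,fy=5,interpolation=cv2.INTER_CUBIC))
cv2.imwrite("pics/z2.png",cv2.resize(b,None,fx=4.5,fy=4.5,interpolation=cv2.INTER_CUBIC))
E
```

```text
(no output)
```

View pics/z1.png

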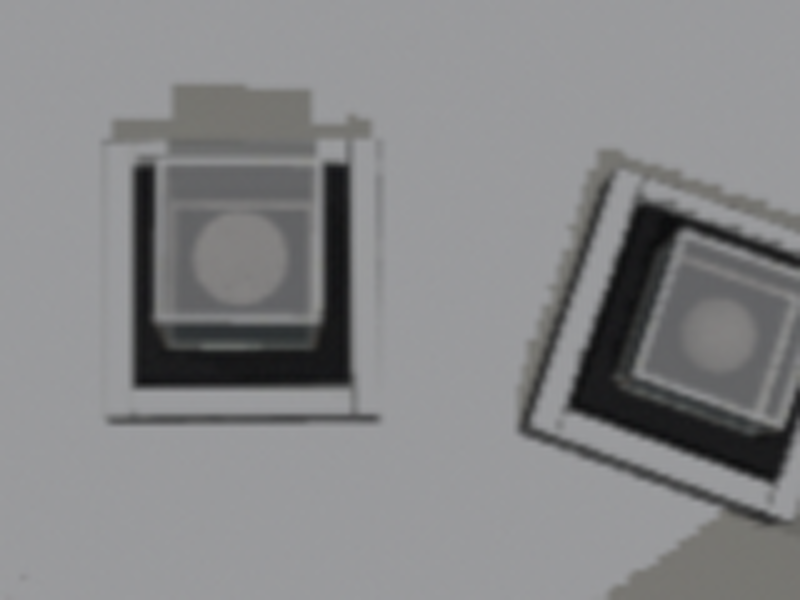

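View pics/z2.png

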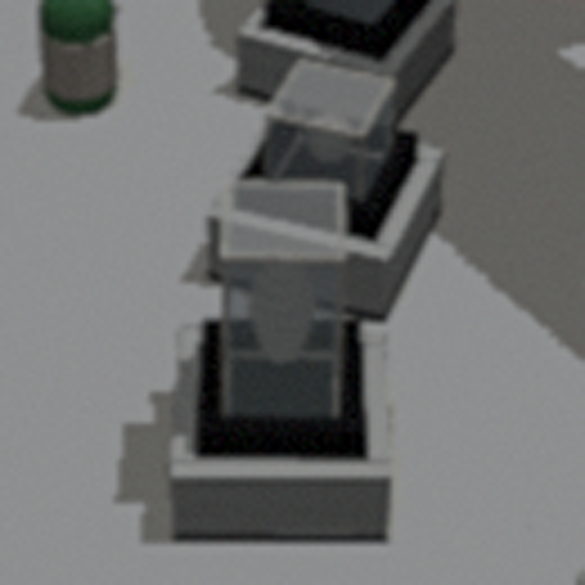

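```bash
cat > h.py <<'E'
from rig import robot, camera, camera_model
import cv2,numpy as np
np.set_printoptions(precision=4,suppress=True)
def px2w(n,uv,z):
    m=camera_model(n);K=np.array(m["K"]);W=np.array(m["world_to_cam"])
    # model: drawn=(1+k1 r^2)*ray -> OpenCV k1
    p=cv2.undistortPointsIter(np.array(uv,float).reshape(-1,1,2),K,np.array([m["k1"],0,0,0.]),None,None,(3,50,1e-10)).reshape(-1,2)
    R=W[:3,:3];t=W[:3,3];c=-R.T@t
    d=np.c_[p[:,0],-p[:,1],-np.ones(len(p))]@R
    return c+d*((z-c[2])/d[:,2])[:,None]
E
python3 - <<'E'
from h import *
def un(p,f,o): return (np.array(p)+.5)/f-.5+np.array(o)
for n,p,f,o in(("top",[(155,158),(323,158),(323,322),(155,322)],5,(260,225)),("side",[(235,182),(345,182),(347,260),(220,258)],4.5,(270,190))):
    w=px2w(n,un(p,f,o),.146);print(n,w[:,:2],w.mean(0),[np.linalg.norm(w[i]-w[i-1]) for i in range(4)])
# nest outer rim top z=.064 in top view
w=px2w("top",un([(105,140),(380,140),(380,416),(107,416)],5,(260,225)),.064);print("nest",w[:,:2],w.mean(0))
w=px2w("top",un([(620,165),(525,430)],5,(260,225)),.064);print("cube nest",w)
E
```

```text
top [[0.5432 0.078 ]
 [0.5437 0.0369]
 [0.5036 0.0365]
 [0.5031 0.077 ]] [0.5234 0.0571 0.146 ] [np.float64(0.040047039234188474), np.float64(0.041054609835982935), np.float64(0.040100587523719845), np.float64(0.04058279617644636)]
side [[0.5416 0.037 ]
 [0.5043 0.0358]
 [0.5039 0.0767]
 [0.5449 0.077 ]] [0.5237 0.0566 0.146 ] [np.float64(0.0401955888072105), np.float64(0.03724700160089146), np.float64(0.040936001314844976), np.float64(0.04100075565599808)]
nest [[0.5605 0.0955]
 [0.5616 0.0196]
 [0.4858 0.019 ]
 [0.4849 0.0929]] [0.5232 0.0567 0.064 ]
cube nest [[ 0.5556 -0.0469  0.064 ]
 [ 0.4826 -0.0203  0.064 ]]
```

Request:
drive_tool(
  plan=[
    [[0.5,1,0,0,0,0],[0.5,1,0,0,0,-0.5],[0.5,1,0,0,0,-0.5],[0.5,1,0,0,0,-0.5],[0.5,1,0,0,0,-0.5],[0.5,1,0,0,0,-0.5],[0.5,1,0,0,0,-0.5],[0.5,1,0,0,0,0]],
  ],
  grip=1,
  force=5,
)

```text
time: 1.1
position: [0.2926, -0.3936, 0.4044]
tool_rot: [1.0, -0.001, -0.0, -0.0]
ft_force: [0.2, -0.5, 0.6]
grip_width: 0.0154
```

Request:
drive_tool(
  plan=[
    [[0.5,1,0,0,0,0],[0.5,1,0,0,0,0],[0.5,1,0,0,0,0],[0.5,1,0,0,0,0],[0.5,1,0,0,0,0],[0.5,1,0,0,0,0],[0.5,1,0,0,0,0],[0.5,1,0,0,0,0]],
  ],
)

```text
time: 2.1
position: [0.3926, -0.1937, 0.4046]
tool_rot: [1.0, -0.001, -0.0, -0.0]
ft_force: [0.2, 0.7, 0.4]
grip_width: 0.0004
```

Request:
drive_tool(
  plan=[
    [[0.5,1,0,0,0,0],[0.5,1,0,0,0,0],[0.5,1,0,0,0,0],[0.5,1,0,0,0,0],[0.5,1,0,0,0,0],[0.5,1,0,0,0,0],[0.5,0.5,0,0,0,0],[0,0,0,0,0,0]],
  ],
)

```text
time: 3.1
position: [0.4806, -0.0318, 0.4046]
tool_rot: [1.0, 0.0, 0.0, 0.0]
ft_force: [-0.2, -0.9, 0.6]
grip_width: 0.0006
```

Request:
drive_tool(
  plan=[
    [[0.4,0.8,0,0,0,0],[0.4,0.8,0,0,0,0],[0.4,0.8,0,0,0,0],[0.3,0.8,0,0,0,0],[0.216,0.344,0,0,0,0],[0,0,-0.8,0,0,0],[0,0,-0.8,0,0,0],[0,0,0,0,0,0]],
  ],
)

```text
time: 4.1
position: [0.5221, 0.0557, 0.3634]
tool_rot: [1.0, -0.001, -0.002, -0.0]
ft_force: [-0.7, -0.1, 0.0]
grip_width: 0.0003
```

```bash
python3 - <<'E'
from h import *
for n,(y,x) in (("top",(180,240)),("side",(160,270))):
    im=camera(n)[:,:,::-1]; cv2.imwrite(f"pics/{n}1.png",cv2.resize(im[y:y+150,x:x+160],None,fx=4,fy=4,interpolation=cv2.INTER_CUBIC))
print(robot.get_obs()["position"],robot.get_obs()["ft_force"])
E
python3 -c "
import cv2;a=cv2.imread('pics/top1.png');b=cv2.imread('pics/side1.png')
cv2.imwrite('pics/c1.png',cv2.resize(cv2.hconcat([a,b]),(800,375)))"
```

```text
[0.523  0.0558 0.365 ] [ 0.4679  0.0115 -0.5365]
```

View pics/c1.png

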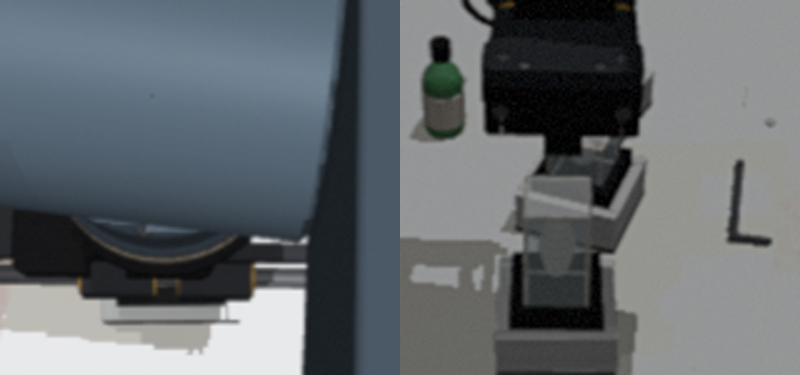

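Request:
drive_tool(
  plan=[
    [[0.02,0.04,-0.5,0,0,0],[0,0,-0.4,0,0,0],[0,0,-0.2,0,0,0],[0,0,-0.1,0,0,0],[0,0,0,0,0,0]],
  ],
)

```text
time: 4.82
position: [0.5233, 0.0575, 0.3346]
tool_rot: [1.0, -0.001, -0.0, -0.0]
ft_force: [0.1, 0.2, 0.4]
grip_width: 0.0008
```

Request:
drive_tool(
  plan=[
    [[0,0,-0.05,0,0,0],[0,0,-0.05,0,0,0],[0,0,-0.05,0,0,0],[0,0,0,0,0,0]],
  ],
)

```text
time: 5.32
position: [0.5232, 0.0575, 0.3309]
tool_rot: [1.0, -0.001, -0.0, -0.0]
ft_force: [-0.3, -0.1, -0.1]
grip_width: 0.0005
```

Request:
drive_tool(
  plan=[
    [[0,0,-0.04,0,0,0],[0,0,-0.04,0,0,0],[0,0,-0.04,0,0,0],[0,0,-0.04,0,0,0],[0,0,0,0,0,0]],
  ],
)

```text
time: 5.95
position: [0.5233, 0.0575, 0.3276]
tool_rot: [1.0, -0.001, 0.0, 0.0]
ft_force: [-0.8, 0.4, 5.3]
grip_width: 0.0005
```

Request:
drive_tool(
  plan=[
    [[0,0,-0.04,0,0,0],[0,0,-0.04,0,0,0],[0,0,-0.04,0,0,0],[0,0,0,0,0,0]],
  ],
)

```text
time: 6.45
position: [0.5233, 0.0575, 0.3246]
tool_rot: [1.0, -0.001, 0.0, 0.0]
ft_force: [-1.1, -0.5, 5.2]
grip_width: 0.0005
```

Request:
drive_tool(
  plan=[
    [[0,0,-0.04,0,0,0],[0,0,-0.04,0,0,0],[0,0,-0.04,0,0,0],[0,0,-0.04,0,0,0],[0,0,-0.04,0,0,0],[0,0,0,0,0,0]],
  ],
)

```text
time: 7.2
position: [0.5233, 0.0575, 0.3195]
tool_rot: [1.0, -0.001, 0.0, 0.0]
ft_force: [-1.0, -1.1, 4.9]
grip_width: 0.0006
```

Request:
drive_tool(
  plan=[
    [[0,0,-0.02,0,0,0],[0,0,-0.02,0,0,0],[0,0,-0.02,0,0,0],[0,0,0,0,0,0]],
  ],
)

```text
time: 7.7
position: [0.5233, 0.0575, 0.3181]
tool_rot: [1.0, -0.001, 0.0, 0.0]
ft_force: [-1.7, -0.5, 6.0]
grip_width: 0.0006
```

Request:
drive_tool(
  plan=[
    [[0,0,-0.02,0,0,0],[0,0,-0.02,0,0,0],[0,0,0,0,0,0]],
  ],
)

```text
time: 8.07
position: [0.5233, 0.0575, 0.3171]
tool_rot: [1.0, -0.001, 0.0, 0.0]
ft_force: [0.2, 0.3, 6.6]
grip_width: 0.0003
```

Request:
drive_tool(
  plan=[
    [[0,0,-0.02,0,0,0],[0,0,0,0,0,0]],
  ],
)

```text
time: 8.32
position: [0.5233, 0.0575, 0.3166]
tool_rot: [1.0, -0.001, 0.0, 0.0]
ft_force: [-1.2, 0.6, 5.5]
grip_width: 0.0005
```

Request:
drive_tool(
  plan=[
    [[0,0,-0.02,0,0,0],[0,0,0,0,0,0]],
  ],
)

```text
time: 8.57
position: [0.5233, 0.0575, 0.3166]
tool_rot: [1.0, -0.001, 0.0, 0.0]
ft_force: [-2.0, 0.2, 9.5]
grip_width: 0.001
```

Request:
drive_tool(
  plan=[
    [[0,0,-0.01,0,0,0],[0,0,0,0,0,0]],
  ],
)

```text
time: 8.82
position: [0.5233, 0.0575, 0.3166]
tool_rot: [1.0, -0.001, 0.001, 0.0]
ft_force: [-2.2, -0.9, 9.8]
grip_width: 0.0007
```

Request:
drive_tool(
  plan=[
    [[0,0,-0.02,0,0,0],[0,0,0,0,0,0]],
  ],
)

```text
time: 9.07
position: [0.5234, 0.0575, 0.3165]
tool_rot: [1.0, -0.001, 0.001, 0.0]
ft_force: [-3.0, -0.5, 12.7]
grip_width: 0.0005
```

Force climbs with no travel, so the holder is at its hard stop. I'll withdraw straight up, then away.

Request:
drive_tool(
  plan=[
    [[0,0,0.05,0,0,0],[0,0,0.2,0,0,0],[0,0,0.6,0,0,0],[0,0,1,0,0,0],[0,0,1,0,0,0],[0,0,1,0,0,0],[0,-0.5,0.5,0,0,0],[0,-1,0,0,0,0]],
  ],
)

```text
time: 10.07
position: [0.5234, 0.0196, 0.4249]
tool_rot: [1.0, 0.0, 0.001, 0.0]
ft_force: [-0.7, -0.0, -1.2]
grip_width: 0.0003
```

Request:
drive_tool(
  plan=[
    [[-0.4,-1,0,0,0,0],[-0.4,-1,0,0,0,0],[-0.4,-1,0,0,0,0],[-0.4,-1,0,0,0,0],[-0.4,-1,0,0,0,0],[-0.4,-1,0,0,0,0],[-0.4,-1,0,0,0,0],[-0.4,-1,0,0,0,0]],
  ],
)

```text
time: 11.08
position: [0.4425, -0.1814, 0.4234]
tool_rot: [1.0, -0.001, -0.0, -0.0]
ft_force: [0.3, 0.7, -1.2]
grip_width: 0.0004
```

Request:
drive_tool(
  plan=[
    [[-0.4,-1,0,0,0,0],[-0.4,-1,0,0,0,0],[-0.4,-1,0,0,0,0],[-0.4,-1,0,0,0,0],[-0.4,-1,0,0,0,0],[-0.4,-1,0,0,0,0],[-0.2,-0.5,0,0,0,0],[0,0,0,0,0,0]],
  ],
)

```text
time: 12.08
position: [0.3777, -0.3433, 0.4234]
tool_rot: [1.0, -0.002, -0.0, -0.0]
ft_force: [-1.2, 0.5, 0.2]
grip_width: 0.0005
```

```bash
python3 - <<'E'
from h import *
a=camera("top")[:,:,::-1];b=camera("side")[:,:,::-1]
cv2.imwrite("pics/top2.png",a);cv2.imwrite("pics/side2.png",b)
f=lambda i,y,x:cv2.resize(i[y:y+150,x:x+130],None,fx=3,fy=3,interpolation=cv2.INTER_CUBIC)
cv2.imwrite("pics/c2.png",cv2.hconcat([f(a,220,260),f(b,180,275)]))
print(robot.get_obs())
E
```

```text
{'time': 12.175, 'q': array([-0.9548,  0.3491,  1.695 ,  0.0005,  1.0986,  0.6172]), 'joint_velocities': array([ 0.0156, -0.0036,  0.0056, -0.0016, -0.0023,  0.0009]), 'joint_torque': array([ -0.4659, -34.2236, -16.715 ,   0.0509,  -0.0396,  -0.0007]), 'position': array([ 0.3781, -0.342 ,  0.4233]), 'tool_rot': array([ 1.    , -0.0007, -0.0002, -0.0006]), 'ft_force': array([ 0.4861, -0.7681, -0.1456]), 'moment': array([ 0.0416,  0.0345, -0.0248]), 'grip_width': 0.0006493822978549361}
```

View pics/c2.png

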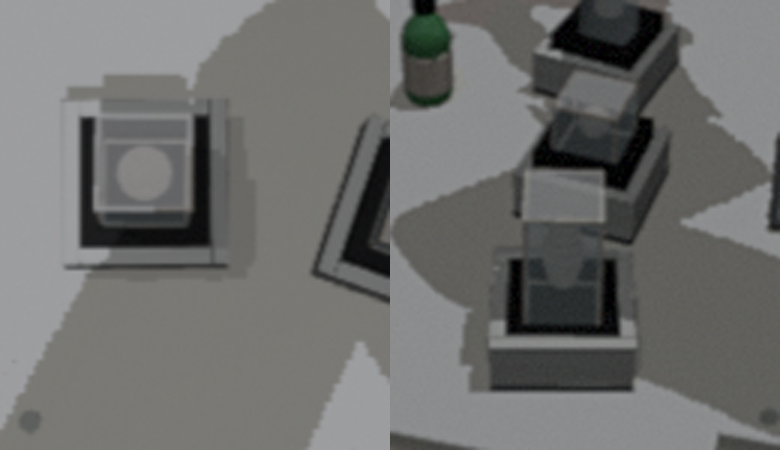

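View pics/side2.png

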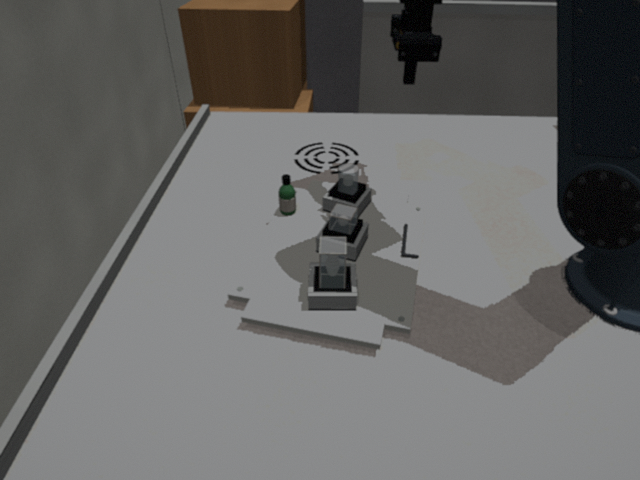

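View pics/top2.png

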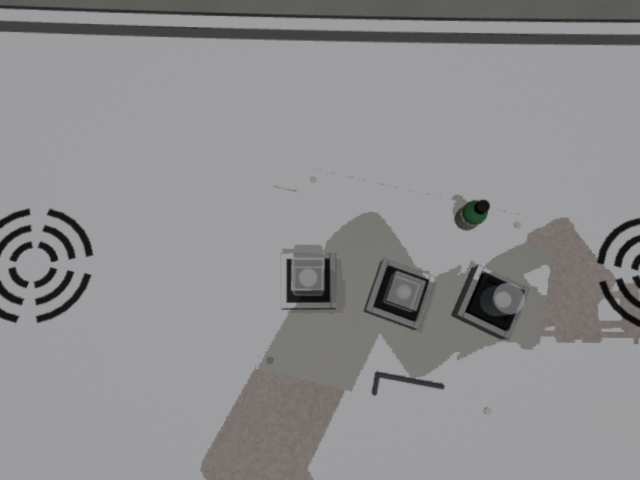

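```bash
python3 - <<'E'
from h import *
# side front-edge midpoint after; which z puts it at block's front-edge y (0.077)?
uv=[((565-390)/3+275,(221)/3+180),((565-390)/3+275,(171)/3+180)]
for z in(.146,.140,.134,.132): print(z,px2w("side",uv,z)[:,:2].tolist())
d=cv2.absdiff(cv2.imread("pics/side0.png"),cv2.imread("pics/side2.png"))
E
```

```text
0.146 [[0.5230715570512144, 0.09122387124249054], [0.5237439592536627, 0.05328391092989615]]
0.14 [[0.5231245141093894, 0.0843086379140569], [0.5238064970407167, 0.045828089732908084]]
0.134 [[0.5231774711675645, 0.07739340458562322], [0.5238690348277707, 0.03837226853592002]]
0.132 [[0.5231951235202895, 0.07508832680947863], [0.5238898807567887, 0.0358869948035907]]
```

The top face matches z ≈ 0.134 m, with its edges at y ≈ 0.077 and 0.038. The holder is home, so I'm handing in.

```bash
python3 -c "
from rig import robot
print(robot.hand_in())"
```

```text
the job is handed in; nothing more can be done
None
```

I pressed the tall block straight down with closed fingertips until its holder reached the hard stop, then withdrew well clear and handed in. The robot clock read about 12.2 s of the 32 s allowed.

- **Pressing:** The holder moved at about 5–6.6 N. At the stop, travel ended at TCP z ≈ 0.3166 m while the force rose to 12.7 N, the highest reading and well under the 40 N limit.
- **Block height:** In the side picture the block's top fits about 134 mm, down from 146 mm, which matches the height when home. The holder looks flush with its nest's rim.
- **Fingertip height:** The fingertips stopped at 134.6 mm, about 0.6 mm above the nominal 134 mm. I took this as within the roughly 2 mm calibration error, because the force kept rising with no further travel.
- **Everything else:** By eye, the other two blocks and holders, the hex key and the bottle are where they were in the first pictures.

No check failed.

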